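# Start the captive thumb screw of the calculator chute

## Task

The brass captive thumb screw on the left ear of the sheet metal chute only rests on its threaded boss and has not caught. Turn it backward (anticlockwise from above) until it drops off the lead of the thread, stop there, then turn it forward (clockwise) about one full turn so that it is started but not run home, and finish with the fingers still gripping its head, holding it still. Do not turn it forward before it has dropped, and leave the other things on the bench where they lie.

Things in the scene. Friction and masses are not known exactly. Their poses are not given: they have to be found in the camera images.
- chute: Sheet metal chute on a green base plate and two steel pillars, fixed to the bench. Origin on the bench midway between the pillars; +x points down the slope, away off the bench, +y to the left ear, z up. A pillar 115 mm to each side carries a level ear. The right ear's bolt is tight and needs nothing; the left has the thumb screw. Nothing within 80 mm of the screw is over 180 mm high.
- boss (a point): On the axis of the left threaded boss, at the top face of the left ear (52 x 68 mm), 175 mm above the bench. The thumb screw turns and slides on the vertical line through it; it cannot tilt or leave its hole. Right-hand thread, pitch 5 mm, about 0.8 mm end play; turning takes about 0.03 N m.
- thumb_screw: Brass captive thumb screw, upright in the left ear: round knurled head, diameter 36, height 24 mm, white line on its top from centre to rim along the body's +x; shank 21 mm thick; about 0.25 kg. Origin on its axis, level with the ear's top when screw_lift is 0; the head spans 24 to 48 mm above the origin. Unless the fingers carry it, it sinks by its own weight on to the thread.
- screw_head (a point): On the thumb screw's axis inside its head, 10 mm below the head's top: a good height to grip. From the start to the end of the job it sinks about 9 mm.
- screw_turn (a joint): Turning angle of the thumb screw in rad, counted over several turns: grows clockwise seen from above (forward), falls anticlockwise (backward). The drop comes after 0.6 to 2.9 rad of backward turning from the start.
- screw_lift (a joint): Height of the thumb screw in m, up positive. Turned backward it rises 0.8 mm a rad to about 0, then at the drop falls 5 mm, if free to sink: gripped hard it hangs and falls only when the fingers open. Farther backward it climbs 0.8 mm a rad and after a whole turn would drop again. Forward after the drop it goes down 5 mm a turn, to about -0.010 after one. Run home is -0.024.
- spring_clip: Chrome spring clip, about 62 x 44 x 25 mm, loose on the bench; bystander. Origin at its underside.
- display_module: Blue display module, 34 x 92 x 16 mm, loose on the bench; bystander. Origin at its underside.
- thumb_nut: Small loose brass nut ring, diameter 31 mm, 12 mm high, a spare; bystander. Origin at its underside.
- calc_a: Finished cream calculator with keys, 150 x 80 x 26 mm, loose on the bench; bystander. Origin at its underside.
- screwdriver: Screwdriver lying on the bench; bystander. Origin at its underside.

How it is judged:
On the way:
1. the thumb screw, turned backward, has dropped off the lead of the thread and not been turned back more than about a quarter turn beyond (value of joint screw_turn between -2 and 0.15 rad and value of joint screw_lift below -0.0032 m), for 0.2 s.
At the end, for the whole second after the job is handed in: The thumb screw is engaged by one turn forward from the drop (two thirds to one and a third turns), 7 to 13.5 mm below its highest place, standing still, and the fingers still grip its head (more than 5 N) (value of joint screw_turn between 4.2 and 8.4 rad and value of joint screw_lift between -0.0135 and -0.007 m and contact force between the fingers and thumb_screw above 5 N and velocity of joint screw_turn between -0.15 and 0.15 rad/s); the arm keeps its last pose, push and grip.
It fails at once if the screw turned forward before it has dropped (value of joint screw_turn above 3.4 rad and value of joint screw_lift above -0.0055 m).
It fails at once if the screw run on more than one and a half turns (value of joint screw_turn above 9.5 rad).
It fails at once if a bystander shoved away (distance of any of spring_clip, display_module, thumb_nut, calc_a, screwdriver from where it was at the start of the episode above 0.03 m).
It also fails if it takes over 72 s, if anything falls off the work surface, if the arm or the gripper's body presses on something with over 40 N, if the wrist force passes 120 N, or if a joint passes its speed limit or range.

## Robot

A 6-joint arm with a two-finger parallel gripper is mounted at the origin on the work surface. World frame = base frame: x ahead of the robot, y to its left, z up, the work surface at z = 0. Lengths are in m, angles in rad, forces in N, time in s.
With the tool pointing down it reaches from about 0.35 to 0.875 m from the base axis. Payload 4.2 kg.
Tool frame: the origin (TCP) lies on the centre line of the jaws, within the pads' length; the fingertips stand 8 mm ahead of it and the grasp point (between the pads) lies 11 mm behind it; z points along the fingers, x is the direction in which the jaws open and shut, and the axes are right-handed (so a half turn about z gives the same grasp; the last joint's range is limited). The gripper opens to 87 mm and grips with 3 to 60 N. Pads are 19 mm wide; open, the fingers measure 117 mm over their backs; the gripper's body (75 mm by 190 mm) begins 51 mm behind the grasp point.
Start: joints at [-1.028, 0.385, 0.008, 0, -1.194, -0.259], TCP at [0.175, -0.6, 0.198] pointing down, gripper open.
Joint ranges: [-3.14, 3.14], [-1.21, 2.06], [-1.07, 1.41], [-3.16, 2.05], [-2.99, -0.16], [-3.1, 3.1]. Speed limits (rad/s): [2.79, 2.79, 3.14, 3.14, 3.14, 3.14].

## Interface

Orientations are given as [roll, pitch, yaw] about the fixed x, y, z axes, in that order (R = Rz(yaw) Ry(pitch) Rx(roll)).
In Python, from rig import ctrl, optics gives the robot as it stands.
- The arm moves only by the tool move_arm, never from a script. Its argument "rows" is a list of rows, each an object of numbers: "hand": the finger opening in mm, from 0 to 87; "x", "y", "z": the shift along the tool's x, y, z in mm; "roll": the turn about the tool's z in rad. In form: [{"hand": .., "x": .., "y": .., "z": .., "roll": ..}, ...]. A call has 1 to 20 rows; each row is the pose to reach, as a shift and turn from the pose measured when the call began, along the tool's axes at that moment; what a row does not reach only later rows make up. A row lasts 1/10 s, in which the tool goes at most 50 mm and 8.59 degrees, less where a joint would pass 70% of its speed; a pose out of reach is approached as far as the arm can. A call with a gripper value outside its range is refused whole. The fingers move at their own pace and stop on an object; "force" is the grip in N (left out, the last holds). Time passes only in rows, so rows that repeat a pose let the fingers close. It gives the time, the measured TCP pose, the force and the opening at its end, in the units of the state.
- ctrl.observe(): the state, without advancing time (a new reading comes with each control period).
- optics.read_camera(name): name is "scene" or "top"; returns the picture (384x512x3 uint8, blue, green, red); there is no depth.
- optics.calibration(name): a dict with "K" (3x3 intrinsics, pixels), "rvec" (rotation vector, rad) and "tvec" (3), from world to camera coordinates, as OpenCV has them. Camera axes: x right, y down, z forward; pixel columns grow to the right and rows downward; lengths in m; the calibration is good to about 2 mm. A picture is of the moment at which its call begins. calibration takes no time and is no camera call.
- ctrl.finish_job(): hands the job in, once; it reports no verdict.
The state is a dict: "time_s": time; "joint_pos": joint angles; "joint_velocities": joint speeds; "joint_efforts": joint torques, N m; "tcp_pos": TCP position; "eef_rot": TCP orientation; "contact_force": force on the tool from outside, world axes, zero at the start; "ft_torque": the same for the moment, N m; "finger_gap": opening from 0.0 (shut) to 1.0 (fully open).
Only numpy, scipy, OpenCV 4.12 (cv2) and the standard library are available. Lean on these libraries where they do the work, as an engineer would, in place of code of your own. Each camera call takes 0.05 s, during which the arm holds its last target.

## Working session

There is one attempt and no reset: what is moved stays moved. The work goes in short steps, Python scripts to look and compute and a tool call to move; the robot and the scene stay as the last step left them, time stands still between calls to the robot, and variables do not carry over. Pictures are saved under pics/ and viewed, and the job is handed in when it is done.

Besides the shell and the picture viewer there is one more tool, called after "Call:" as name(argument=value, ...) on one line, values as JSON. move_arm: Moves the arm, as the interface text tells. Its arguments: {"type":"object","properties":{"rows":{"type":"array","items":{"type":"object","properties":{"hand":{"type":"number"},"x":{"type":"number"},"y":{"type":"number"},"z":{"type":"number"},"roll":{"type":"number"}}}},"force":{"type":"number"}},"required":["rows"]}

```bash
mkdir -p pics; ls; python3 - <<'E'
from rig import ctrl, optics
import cv2
s=ctrl.observe(); print({k:s[k] for k in s})
for n in ("scene","top"):
    cv2.imwrite(f"pics/{n}0.png",optics.read_camera(n)); c=optics.calibration(n); print(n,c)
E
```

```text
pics
{'time_s': 0.0, 'joint_pos': array([-1.02837754e+00,  3.85551478e-01,  6.65394144e-03, -5.35570130e-04,
       -1.19401829e+00, -2.58623785e-01]), 'joint_velocities': array([ 0.00012815, -0.00037078, -0.00049676,  0.00055541, -0.00079723,
        0.00096544]), 'joint_efforts': array([ 6.37816502e-04, -3.90665388e+01,  1.87407821e+01,  4.21976253e+00,
        1.10115140e-02, -1.98822154e-04]), 'tcp_pos': array([ 0.17485831, -0.59935965,  0.19726831]), 'eef_rot': array([-3.14153162e+00, -2.17631119e-03,  1.85439369e+00]), 'contact_force': array([-0.04935425, -0.37461495, -0.1193483 ]), 'ft_torque': array([-0.01065408,  0.03705158, -0.01667391]), 'finger_gap': 0.9979859793362046}
scene {'K': array([[411.98634147,   0.        , 261.06076438],
       [  0.        , 411.98634147, 190.39393598],
       [  0.        ,   0.        ,   1.        ]]), 'rvec': array([ 2.29728582,  0.74971347, -0.31720715]), 'tvec': array([-0.4677686 , -0.16060959,  1.66150185])}
top {'K': array([[430.81857794,   0.        , 256.99180423],
       [  0.        , 430.81857794, 198.61756347],
       [  0.        ,   0.        ,   1.        ]]), 'rvec': array([ 2.10577687, -2.13529619,  0.20380553]), 'tvec': array([0.02026348, 0.62194172, 1.23896068])}
```

View pics/scene0.png

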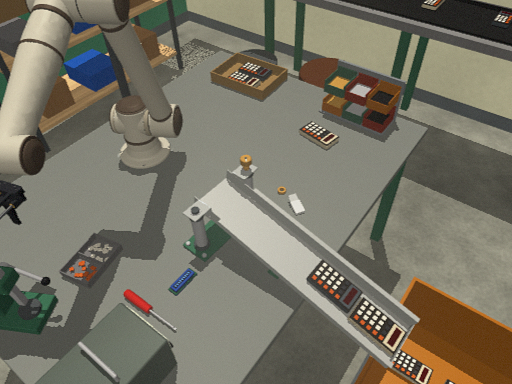

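View pics/top0.png

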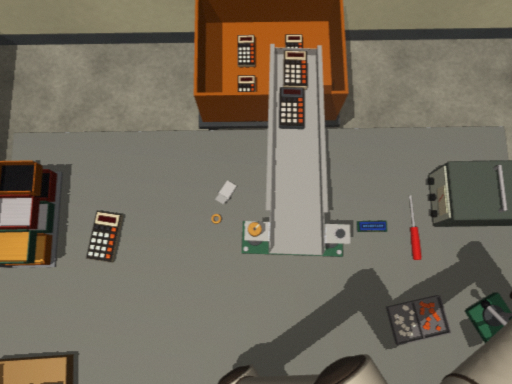

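The brass head is near (255,229) in the top view and (246,160) in the scene view, and the tight bolt is on the other ear. Next I'll measure the head.

```bash
cat > h.py <<'E'
import numpy as np, cv2
from rig import ctrl, optics
def ray(n,uv):
    c=optics.calibration(n); R,_=cv2.Rodrigues(c["rvec"]); 
    p=cv2.undistortPoints(np.array([[uv]],float),c["K"],None)[0,0]
    return -R.T@c["tvec"], R.T@np.array([p[0],p[1],1.])
def onz(n,uv,z):
    o,d=ray(n,uv); return o+d*(z-o[2])/d[2]
def tri(a,b):
    P=[]
    for n in("scene","top"):
        c=optics.calibration(n); R,_=cv2.Rodrigues(c["rvec"]); P.append(c["K"]@np.c_[R,c["tvec"]])
    X=cv2.triangulatePoints(P[0],P[1],np.array(a,float),np.array(b,float))[:,0]; return X[:3]/X[3]
def proj(n,X):
    c=optics.calibration(n); return cv2.projectPoints(np.array([X],float),c["rvec"],c["tvec"],c["K"],None)[0][0,0]
def brass(n,win,img=None):
    u0,v0,u1,v1=win; im=img if img is not None else optics.read_camera(n)
    h=cv2.cvtColor(im[v0:v1,u0:u1],cv2.COLOR_BGR2HSV)
    m=cv2.inRange(h,(10,110,80),(28,255,255)); k,l,st,ce=cv2.connectedComponentsWithStats(m)
    i=1+np.argmax(st[1:,4]); return im,ce[i]+[u0,v0],st[i]+[u0,v0,0,0,0],(l==i)
E
python3 - <<'E'
from h import *
for n,w in(("top",(235,210,275,250)),("scene",(225,140,270,190))):
    im,c,st,m=brass(n,w,cv2.imread(f"pics/{n}0.png")); print(n,c,st)
    u0,v0,u1,v1=w
    cv2.imwrite(f"pics/{n}_c.png",cv2.resize(im[v0-5:v1+5,u0-5:u1+5],None,fx=10,fy=10,interpolation=cv2.INTER_NEAREST))
    print(onz(n,c,.222 if n=="top" else .210))
E
```

```text
top [254.19285714 228.86428571] [248 222  14  14 140]
[0.51079166 0.02015356 0.222     ]
scene [245.39830508 161.36440678] [240 155  12  15 118]
[0.51527879 0.01325546 0.21      ]
```

View pics/top_c.png

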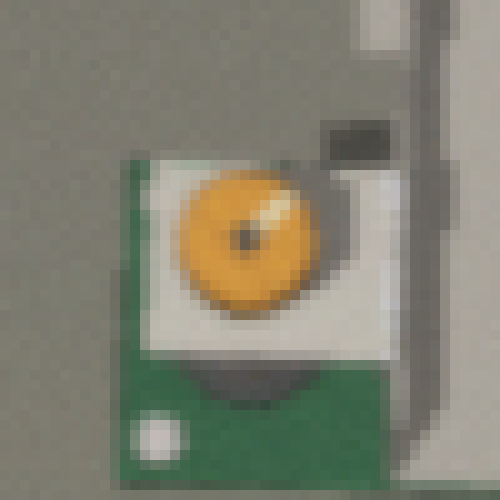

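View pics/scene_c.png

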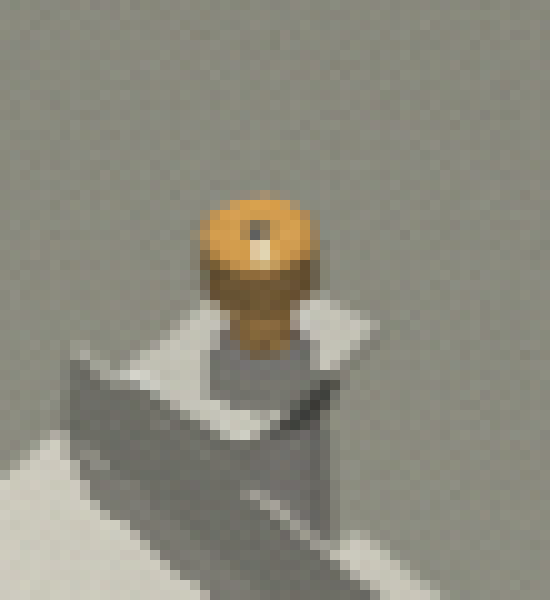

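```bash
python3 - <<'E'
from h import *
for n in("scene","top"): print(n,ray(n,(250,200))[0])
T=(254.1,228.5);S=(245.2,157.8)
X=tri(S,T);print(X,proj("top",X),proj("scene",X))
print(onz("top",T,.222),onz("scene",S,.222))
# line direction
print(onz("top",(257.5,225),.222))
# ear corners top, z=.175 : and right bolt, and red bystanders
for uv in[(244,220.5),(269.5,220.5),(244.5,240.5),(269.5,240.5),(340,233)]: print(uv,onz("top",uv,.175))
E
```

```text
scene [ 1.13442689 -0.71409282  1.09924445]
top [0.37451633 0.01304006 1.33484574]
[0.51140957 0.01965904 0.21866862] [254.38992495 228.78130756] [245.55890109 157.73286766]
[0.51174551 0.02038273 0.222     ] [0.5130386  0.01598267 0.222     ]
[0.52076974 0.01142772 0.222     ]
(244, 220.5) [0.53976111 0.0478477  0.175     ]
(269.5, 220.5) [ 0.53879223 -0.02139645  0.175     ]
(244.5, 240.5) [0.48543668 0.04693748 0.175     ]
(269.5, 240.5) [ 0.48450008 -0.0203481   0.175     ]
(340, 233) [ 0.5020924  -0.21105059  0.175     ]
```

Both views put the screw axis at about (0.512, 0.018) with the head top at about 0.22, which matches the given sizes. I'll lift first, then move across.

Call:
move_arm(rows=[{"hand":87,"z":-50},{"z":-100},{"z":-120,"x":20,"y":20},{"z":-120,"x":50,"y":50},{"z":-120,"x":85,"y":85},{"z":-120,"x":120,"y":120},{"z":-120,"x":155,"y":155},{"z":-120,"x":190,"y":190},{"z":-120,"x":225,"y":225},{"z":-120,"x":260,"y":260},{"z":-120,"x":295,"y":294},{"z":-120,"x":330,"y":329},{"z":-120,"x":365,"y":364},{"z":-120,"x":400,"y":399},{"z":-120,"x":435,"y":434},{"z":-120,"x":465,"y":464},{"z":-120,"x":490,"y":488},{"z":-120,"x":499,"y":497},{"z":-120,"x":499,"y":497},{"z":-120,"x":499,"y":497}])

```text
invalid input at $.rows[0]: expected keys hand, x, y, z, roll
```

Call:
move_arm(rows=[{"hand":87,"x":0,"y":0,"z":-50,"roll":0},{"hand":87,"x":0,"y":0,"z":-100,"roll":0},{"hand":87,"x":20,"y":20,"z":-120,"roll":0},{"hand":87,"x":50,"y":50,"z":-120,"roll":0},{"hand":87,"x":85,"y":85,"z":-120,"roll":0},{"hand":87,"x":120,"y":120,"z":-120,"roll":0},{"hand":87,"x":155,"y":155,"z":-120,"roll":0},{"hand":87,"x":190,"y":190,"z":-120,"roll":0},{"hand":87,"x":225,"y":225,"z":-120,"roll":0},{"hand":87,"x":260,"y":260,"z":-120,"roll":0},{"hand":87,"x":295,"y":294,"z":-120,"roll":0},{"hand":87,"x":330,"y":329,"z":-120,"roll":0},{"hand":87,"x":365,"y":364,"z":-120,"roll":0},{"hand":87,"x":400,"y":399,"z":-120,"roll":0},{"hand":87,"x":435,"y":434,"z":-120,"roll":0},{"hand":87,"x":465,"y":464,"z":-120,"roll":0},{"hand":87,"x":490,"y":488,"z":-120,"roll":0},{"hand":87,"x":499,"y":497,"z":-120,"roll":0},{"hand":87,"x":499,"y":497,"z":-120,"roll":0},{"hand":87,"x":499,"y":497,"z":-120,"roll":0}])

```text
time_s: 2.1
tcp_pos: [0.5118, 0.0178, 0.3181]
eef_rot: [-3.14, -0.002, 1.854]
contact_force: [0.7, -0.4, 0.5]
finger_gap: 1.001
```

Call:
move_arm(rows=[{"hand":87,"x":0,"y":0,"z":30,"roll":0},{"hand":87,"x":0,"y":0,"z":60,"roll":0},{"hand":87,"x":0,"y":0,"z":85,"roll":0},{"hand":87,"x":0,"y":0,"z":102,"roll":0},{"hand":87,"x":0,"y":0,"z":112,"roll":0},{"hand":87,"x":0,"y":0,"z":117,"roll":0},{"hand":87,"x":0,"y":0,"z":117,"roll":0}])

```text
time_s: 2.8
tcp_pos: [0.5115, 0.0173, 0.2013]
eef_rot: [-3.14, -0.002, 1.853]
contact_force: [0.6, 0.5, 0.5]
finger_gap: 1.003
```

```bash
python3 - <<'E'
from h import *
for n,w in(("scene",(195,100,295,200)),("top",(205,180,305,280))):
    im=optics.read_camera(n);u0,v0,u1,v1=w
    cv2.imwrite(f"pics/{n}_1.png",cv2.resize(im[v0:v1,u0:u1],None,fx=6,fy=6,interpolation=cv2.INTER_NEAREST))
s=ctrl.observe();print(s["tcp_pos"],s["eef_rot"],s["joint_pos"],s["contact_force"],s["time_s"])
E
```

```text
[0.51223908 0.01773727 0.20212841] [ 3.14079533e+00 -1.55932255e-03  1.85384293e+00] [ 0.35065559  0.18987319 -0.25709918 -0.00166623 -1.12292365 -1.63768504] [ 0.20591551 -0.43363926  0.01767171] 2.9
```

View pics/scene_1.png

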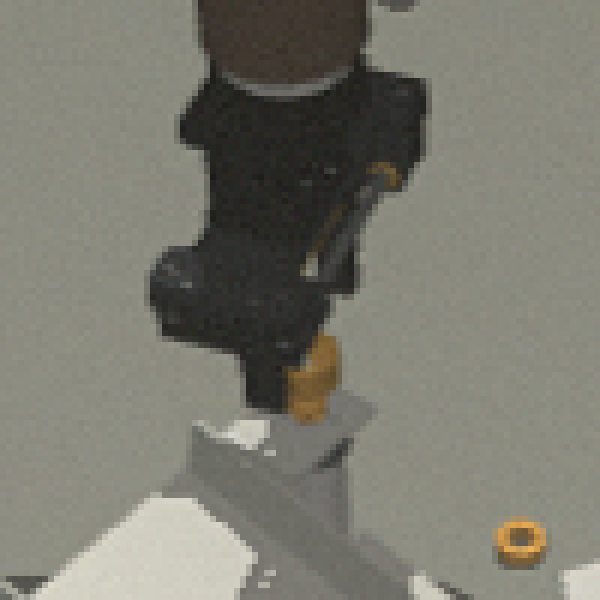

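View pics/top_1.png

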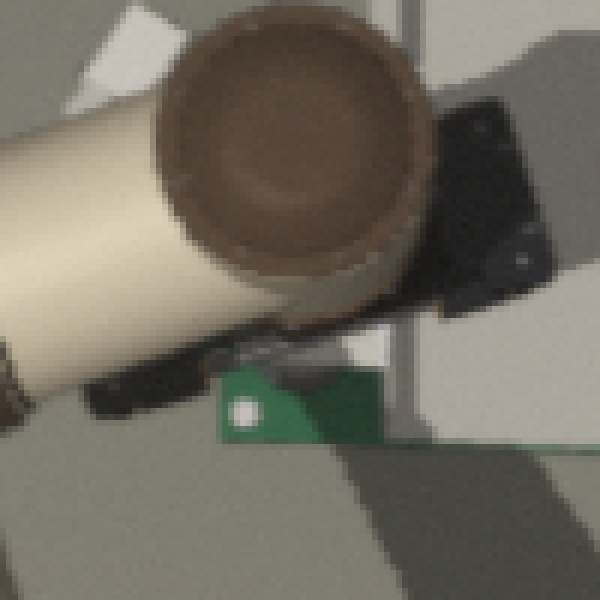

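The scene view shows the left finger beside the head at crop (265,380), with the brass at (313,375) between the jaws. Height and reach are fine, so I'll close gently.

Call:
move_arm(rows=[{"hand":25,"x":0,"y":0,"z":0,"roll":0},{"hand":25,"x":0,"y":0,"z":0,"roll":0},{"hand":25,"x":0,"y":0,"z":0,"roll":0},{"hand":25,"x":0,"y":0,"z":0,"roll":0},{"hand":25,"x":0,"y":0,"z":0,"roll":0},{"hand":25,"x":0,"y":0,"z":0,"roll":0},{"hand":25,"x":0,"y":0,"z":0,"roll":0},{"hand":25,"x":0,"y":0,"z":0,"roll":0}], force=12)

```text
time_s: 3.7
tcp_pos: [0.5122, 0.0177, 0.2021]
eef_rot: [3.141, -0.002, 1.854]
contact_force: [0.5, -0.5, -0.1]
finger_gap: 0.357
```

```bash
cat > look.py <<'E'
from h import *
import sys
k=sys.argv[1]; w=(195,100,295,200);u0,v0,u1,v1=w
ims=[optics.read_camera("scene") for _ in range(2)]
im=np.mean(ims,0).astype(np.uint8)
_,c,st,m=brass("scene",(235,145,262,178),im)
print("brass",c,st,"cols bottom",[int(np.where(m[:,i])[0].max())+145 for i in range(m.shape[1]) if m[:,i].any()])
cv2.imwrite(f"pics/s_{k}.png",cv2.resize(im[140:180,230:270],None,fx=12,fy=12,interpolation=cv2.INTER_NEAREST))
s=ctrl.observe();print(s["tcp_pos"],s["eef_rot"],s["joint_pos"][5],s["contact_force"],s["ft_torque"],s["finger_gap"]*87,s["time_s"])
E
python3 look.py g1
```

```text
brass [246.4        162.75294118] [241 155  10  15  85] cols bottom [164, 165, 167, 169, 169, 169, 169, 169, 164, 164]
[0.51222425 0.0177436  0.20210504] [ 3.14087605e+00 -1.53795399e-03  1.85388357e+00] -1.6376853573011425 [-0.14069609  0.64525398 -0.16597091] [-0.0340081  -0.02349563 -0.02217372] 27.522913731172373 3.8
```

View pics/s_g1.png

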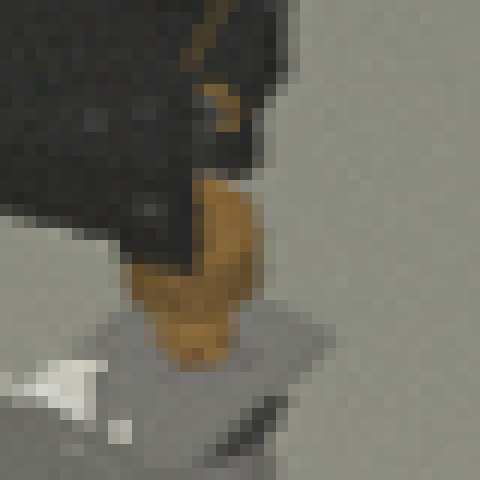

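The gap reads 27.5 mm, less than the 36 mm head, so I'll check where the pads really are before turning.

```bash
python3 - <<'E'
from h import *
from scipy.spatial.transform import Rotation as R
s=ctrl.observe();t=s["tcp_pos"];M=R.from_euler("xyz",s["eef_rot"]).as_matrix()
print(s["finger_gap"]*87)
for sx in(-1,1):
  for y in(-9.5,9.5): print(sx,y,[(proj("scene",t+M@np.array([sx*g,y,8])*1e-3)-[230,140])*12 for g in (14,18)])
print("head top centre in crop",(proj("scene",[.512,.018,.222])-[230,140])*12, "bottom",(proj("scene",[.512,.018,.198])-[230,140])*12)
E
```

```text
27.522913731172373
-1 -9.5 [array([135.95674001, 312.39524915]), array([130.24797307, 322.29496461])]
-1 9.5 [array([202.59369551, 328.81831714]), array([196.99381369, 338.7858651 ])]
1 -9.5 [array([175.30812719, 244.15502488]), array([180.84410728, 234.55494341])]
1 9.5 [array([241.19238497, 260.1143159 ]), array([246.62217566, 250.44952283])]
head top centre in crop [184.02020386 207.78745832] bottom [188.07794259 274.59959459]
```

Call:
move_arm(rows=[{"hand":25,"x":0,"y":0,"z":0,"roll":0},{"hand":25,"x":0,"y":0,"z":0,"roll":0},{"hand":25,"x":0,"y":0,"z":0,"roll":0}])

```text
time_s: 4.1
tcp_pos: [0.5122, 0.0178, 0.2021]
eef_rot: [3.141, -0.002, 1.854]
contact_force: [-0.4, -0.5, 0.3]
finger_gap: 0.29
```

```bash
python3 look.py g2
```

```text
brass [246.29411765 162.83529412] [241 155  10  15  85] cols bottom [164, 165, 166, 169, 169, 169, 169, 169, 164, 164]
[0.51222262 0.01774889 0.20208498] [ 3.14088850e+00 -1.56506653e-03  1.85386840e+00] -1.637679488957074 [-0.16746927  0.01238673  0.16741519] [ 0.0024961   0.05018034 -0.01532959] 25.057648885033768 4.2
```

View pics/s_g2.png

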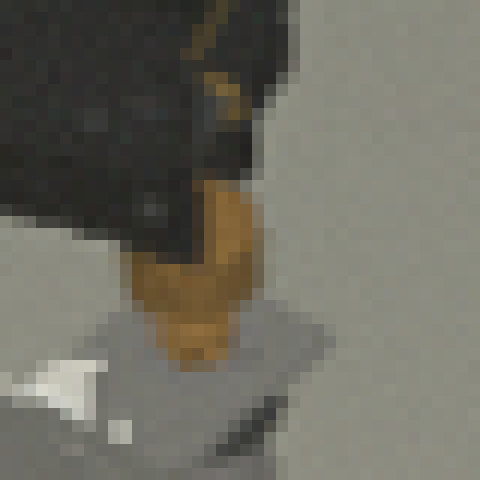

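The fingers closed to 25 mm without touching the head, so they're passing above it or beside it. In the picture their tips sit about 20 mm higher than the reported pose would put them. I'll open and look wider.

Call:
move_arm(rows=[{"hand":60,"x":0,"y":0,"z":0,"roll":0},{"hand":60,"x":0,"y":0,"z":0,"roll":0},{"hand":60,"x":0,"y":0,"z":0,"roll":0},{"hand":60,"x":0,"y":0,"z":0,"roll":0}])

```text
time_s: 4.6
tcp_pos: [0.5122, 0.0177, 0.2021]
eef_rot: [3.141, -0.002, 1.854]
contact_force: [-0.0, -0.1, 0.3]
finger_gap: 0.565
```

```bash
python3 look.py g3; python3 - <<'E'
from h import *
from scipy.spatial.transform import Rotation as R
im=optics.read_camera("scene"); s=ctrl.observe();t=s["tcp_pos"];M=R.from_euler("xyz",s["eef_rot"]).as_matrix()
c=cv2.resize(im[110:190,200:290],None,fx=8,fy=8,interpolation=cv2.INTER_CUBIC)
g=s["finger_gap"]*87/2
for sx in(-1,1):
  for z,col in((8,(0,0,255)),(-11,(0,255,0)),(-62,(255,0,0))):
    P=[tuple(int(v) for v in (proj("scene",t+M@np.array([sx*g,y,z])*1e-3)-[200,110]+.5)*8) for y in(-9.5,9.5)]
    cv2.line(c,P[0],P[1],col,1)
for z in(.222,.198): 
  p=(proj("scene",[.512,.018,z])-[200,110]+.5)*8; cv2.circle(c,tuple(int(v) for v in p),3,(255,0,255),1)
cv2.imwrite("pics/ov.png",c)
E
```

```text
brass [247.06944444 162.65277778] [242 155   9  15  72] cols bottom [165, 166, 169, 169, 169, 169, 169, 164, 164]
[0.5122103  0.01775302 0.20208114] [ 3.14093295e+00 -1.55939204e-03  1.85390195e+00] -1.6376656635370614 [ 0.42208002 -0.44119844  0.41028346] [-0.01321222 -0.00106924 -0.03303413] 55.88683794680829 4.7
```

View pics/ov.png

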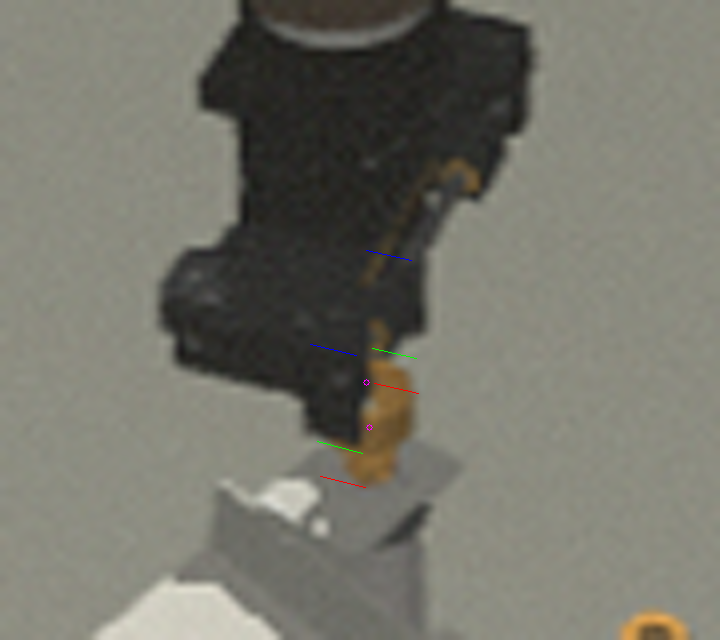

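The overlay shows the visible tip at row 438, against the predicted 487 or more. The tips are really about 25–35 mm higher than documented, just above the head top, which explains the empty closing. I'll open and descend in small steps while watching the force.

Call:
move_arm(rows=[{"hand":80,"x":0,"y":0,"z":0,"roll":0},{"hand":80,"x":0,"y":0,"z":3,"roll":0},{"hand":80,"x":0,"y":0,"z":7,"roll":0},{"hand":80,"x":0,"y":0,"z":11,"roll":0},{"hand":80,"x":0,"y":0,"z":15,"roll":0},{"hand":80,"x":0,"y":0,"z":18,"roll":0},{"hand":80,"x":0,"y":0,"z":20,"roll":0},{"hand":80,"x":0,"y":0,"z":20,"roll":0}])

```text
time_s: 5.55
tcp_pos: [0.5121, 0.0177, 0.1817]
eef_rot: [3.142, -0.002, 1.854]
contact_force: [-0.3, 0.0, 0.2]
finger_gap: 0.92
```

```bash
cat > ov.py <<'E'
from h import *
import sys
from scipy.spatial.transform import Rotation as R
im=optics.read_camera("scene"); s=ctrl.observe();t=s["tcp_pos"];M=R.from_euler("xyz",s["eef_rot"]).as_matrix()
c=cv2.resize(im[110:190,200:290],None,fx=8,fy=8,interpolation=cv2.INTER_CUBIC)
g=s["finger_gap"]*87/2
for sx in(-1,1):
  for z,col in((8,(0,0,255)),(-27,(0,255,0))):
    P=[tuple(int(v) for v in (proj("scene",t+M@np.array([sx*(g+e),y,z])*1e-3)-[200,110]+.5)*8) for y,e in((-9.5,0),(9.5,0),(9.5,15),(-9.5,15))]
    cv2.polylines(c,[np.array(P)],True,col,1)
cv2.imwrite(f"pics/ov{sys.argv[1]}.png",c)
print(t,s["eef_rot"],s["joint_pos"][5],s["contact_force"],g*2,s["time_s"])
E
python3 ov.py 2
```

```text
[0.51223996 0.01776295 0.18201756] [ 3.14101541e+00 -1.48250105e-03  1.85388916e+00] -1.6376712614364854 [0.21940019 0.35530275 0.18728604] 79.8583120269142 5.6
```

View pics/ov2.png

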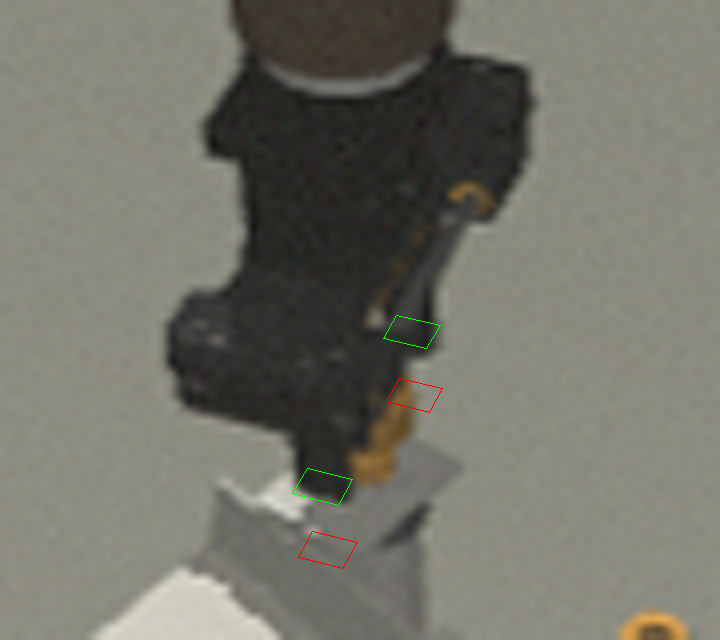

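The green outlines (tip 35 mm higher than stated) match both fingertips at rows 350 and 500, so the real tips are at about z 0.209. I'll go 14 mm further down and grip.

Call:
move_arm(rows=[{"hand":80,"x":0,"y":0,"z":4,"roll":0},{"hand":80,"x":0,"y":0,"z":9,"roll":0},{"hand":80,"x":0,"y":0,"z":14,"roll":0},{"hand":25,"x":0,"y":0,"z":14,"roll":0},{"hand":25,"x":0,"y":0,"z":14,"roll":0},{"hand":25,"x":0,"y":0,"z":14,"roll":0},{"hand":25,"x":0,"y":0,"z":14,"roll":0},{"hand":25,"x":0,"y":0,"z":14,"roll":0},{"hand":25,"x":0,"y":0,"z":14,"roll":0},{"hand":25,"x":0,"y":0,"z":14,"roll":0},{"hand":25,"x":0,"y":0,"z":14,"roll":0},{"hand":25,"x":0,"y":0,"z":14,"roll":0}], force=12)

```text
time_s: 6.8
tcp_pos: [0.5121, 0.0184, 0.1681]
eef_rot: [3.141, -0.002, 1.854]
contact_force: [-2.5, 4.6, 2.9]
finger_gap: 0.41
```

```bash
python3 ov.py 3; python3 look.py g4
```

```text
[0.51212445 0.0184047  0.16808635] [ 3.14076050e+00 -2.40420987e-03  1.85402407e+00] -1.6376508675812684 [-1.59075248  4.6872396   1.83388934] 35.386841828904714 6.85
brass [248.14814815 164.25925926] [247 161   4   9  27] cols bottom [169, 169, 165, 164]
[0.51214922 0.01841379 0.1681029 ] [ 3.14071047e+00 -2.37901157e-03  1.85408477e+00] -1.6376263127942878 [-2.37817767  5.37266591  1.7181605 ] [1.35625018 0.61991848 0.01375163] 35.87126396044725 6.95
```

View pics/ov3.png

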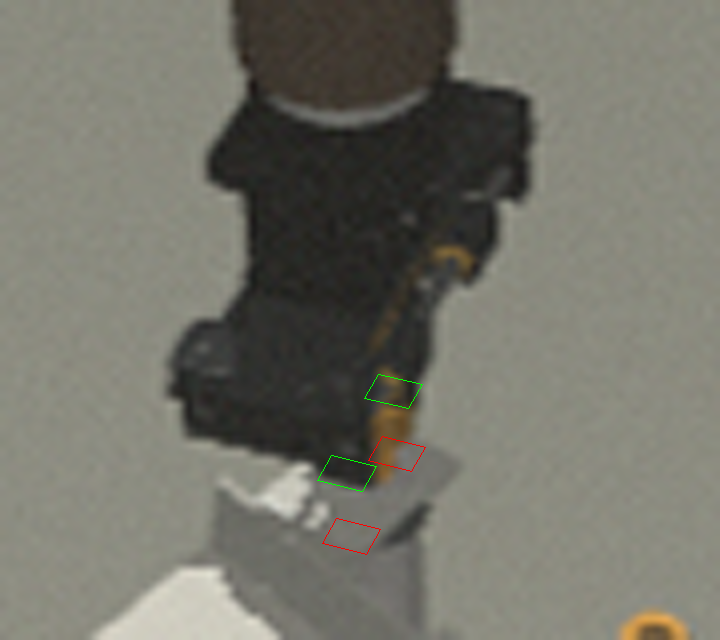

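The grip is real now: the gap is 35.9 mm, the head diameter. A 5 N side push says the axis lies about 1 mm along tool +x. I'll centre and turn backward 0.6 rad, following the rise.

Call:
move_arm(rows=[{"hand":25,"x":1,"y":0,"z":0,"roll":0},{"hand":25,"x":1,"y":0,"z":0,"roll":-0.12},{"hand":25,"x":1,"y":0,"z":-0.2,"roll":-0.24},{"hand":25,"x":1,"y":0,"z":-0.3,"roll":-0.36},{"hand":25,"x":1,"y":0,"z":-0.4,"roll":-0.48},{"hand":25,"x":1,"y":0,"z":-0.5,"roll":-0.6},{"hand":25,"x":1,"y":0,"z":-0.5,"roll":-0.6},{"hand":25,"x":1,"y":0,"z":-0.5,"roll":-0.6}])

```text
time_s: 7.75
tcp_pos: [0.5119, 0.0189, 0.1685]
eef_rot: [3.14, -0.001, 2.452]
contact_force: [-0.5, -0.7, -0.1]
finger_gap: 0.407
```

```bash
python3 ov.py 4
```

```text
[0.51186568 0.01892727 0.16853893] [ 3.14017745e+00 -1.09299865e-03  2.45196037e+00] -1.041773106288258 [-0.39365958 -0.64091341 -0.4210432 ] 35.53680915669214 7.8
```

Call:
move_arm(rows=[{"hand":70,"x":0,"y":0,"z":0,"roll":0},{"hand":70,"x":0,"y":0,"z":0,"roll":0},{"hand":70,"x":0,"y":0,"z":0,"roll":0},{"hand":70,"x":0,"y":0,"z":0,"roll":0},{"hand":70,"x":0,"y":0,"z":0,"roll":0}])

```text
time_s: 8.3
tcp_pos: [0.5119, 0.019, 0.1686]
eef_rot: [3.14, -0.001, 2.452]
contact_force: [0.2, 0.7, 0.1]
finger_gap: 0.756
```

```bash
python3 look.py g5
```

```text
brass [244.5 169. ] [244 169   2   1   2] cols bottom [169, 169]
[0.51187315 0.01895036 0.16852433] [ 3.14024273e+00 -1.09783471e-03  2.45191906e+00] -1.0418899646781252 [0.07111442 1.29701696 0.34176027] [-0.02316798  0.01836222 -0.01643288] 68.13027328985582 8.4
```

View pics/s_g5.png

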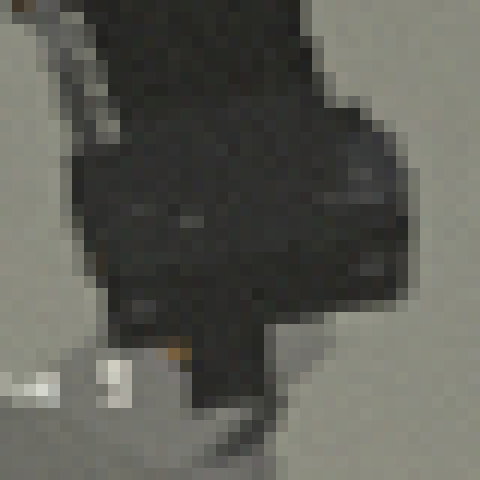

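At this angle (yaw 2.45) the near finger hides the head. The gripped force showed no hanging weight, so it probably hasn't dropped. I'll roll the open gripper to yaw ≈1.1 for a clear side view.

Call:
move_arm(rows=[{"hand":80,"x":0,"y":0,"z":0,"roll":0.14},{"hand":80,"x":0,"y":0,"z":0,"roll":0.28},{"hand":80,"x":0,"y":0,"z":0,"roll":0.42},{"hand":80,"x":0,"y":0,"z":0,"roll":0.56},{"hand":80,"x":0,"y":0,"z":0,"roll":0.7},{"hand":80,"x":0,"y":0,"z":0,"roll":0.84},{"hand":80,"x":0,"y":0,"z":0,"roll":0.98},{"hand":80,"x":0,"y":0,"z":0,"roll":1.12},{"hand":80,"x":0,"y":0,"z":0,"roll":1.25},{"hand":80,"x":0,"y":0,"z":0,"roll":1.35},{"hand":80,"x":0,"y":0,"z":0,"roll":1.35}])

```text
time_s: 9.5
tcp_pos: [0.5119, 0.019, 0.1685]
eef_rot: [-3.141, -0.002, 1.102]
contact_force: [-0.5, -0.1, 0.3]
finger_gap: 0.921
```

```bash
python3 look.py g6
```

```text
brass [245.37719298 161.5       ] [240 155  11  15 114] cols bottom [159, 164, 164, 165, 169, 169, 169, 169, 169, 165, 164]
[0.51188849 0.01895356 0.16853901] [-3.14086801e+00 -1.58452430e-03  1.10405249e+00] -2.3897726353876183 [-0.726332   -0.61012899  0.60975797] [-0.0372792  -0.02228922  0.00263238] 80.09245833777462 9.6
```

View pics/s_g6.png

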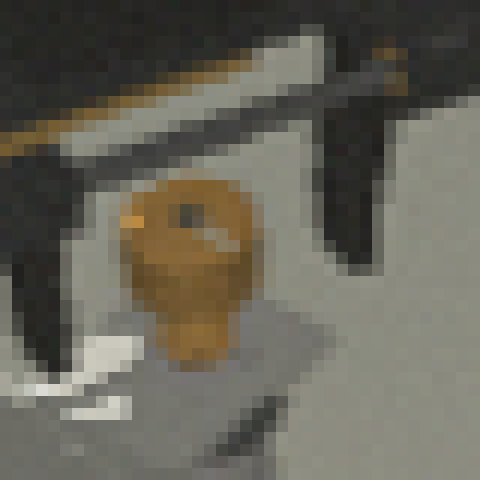

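Clear view: the head's white line now points down-right at (232,240), rotated about 0.6 rad anticlockwise from the start. The head is still up (top at row 155), so it hasn't dropped. Next stroke.

Call:
move_arm(rows=[{"hand":25,"x":0,"y":0,"z":0,"roll":0},{"hand":25,"x":0,"y":0,"z":0,"roll":0},{"hand":25,"x":0,"y":0,"z":0,"roll":0},{"hand":25,"x":0,"y":0,"z":0,"roll":0},{"hand":25,"x":0,"y":0,"z":0,"roll":0},{"hand":25,"x":0,"y":0,"z":0,"roll":0},{"hand":25,"x":0,"y":0,"z":0,"roll":0},{"hand":25,"x":0,"y":0,"z":0,"roll":0},{"hand":25,"x":0,"y":0,"z":-0.1,"roll":-0.12},{"hand":25,"x":0,"y":0,"z":-0.2,"roll":-0.24},{"hand":25,"x":0,"y":0,"z":-0.3,"roll":-0.36},{"hand":25,"x":0,"y":0,"z":-0.4,"roll":-0.48},{"hand":25,"x":0,"y":0,"z":-0.5,"roll":-0.6},{"hand":25,"x":0,"y":0,"z":-0.5,"roll":-0.7},{"hand":25,"x":0,"y":0,"z":-0.5,"roll":-0.7}])

```text
time_s: 11.1
tcp_pos: [0.5115, 0.0186, 0.1684]
eef_rot: [-3.141, -0.001, 1.804]
contact_force: [0.7, -1.5, -2.9]
finger_gap: 0.412
```

```bash
python3 look.py g7
```

```text
brass [247.94871795 163.82051282] [246 159   6  11  39] cols bottom [168, 169, 169, 165, 164, 160]
[0.51152145 0.01860103 0.16853987] [-3.14079663e+00 -1.39018420e-03  1.80171679e+00] -1.6918605327696352 [ 0.54830262 -2.94797034 -2.78231748] [-0.79185822 -0.20877583  0.02468926] 35.52558086212004 11.2
```

Call:
move_arm(rows=[{"hand":55,"x":0,"y":0,"z":0,"roll":0},{"hand":55,"x":0,"y":0,"z":0,"roll":0},{"hand":55,"x":0,"y":0,"z":0,"roll":0},{"hand":55,"x":0,"y":0,"z":0,"roll":0.14},{"hand":55,"x":0,"y":0,"z":0,"roll":0.28},{"hand":55,"x":0,"y":0,"z":0,"roll":0.42},{"hand":55,"x":0,"y":0,"z":0,"roll":0.56},{"hand":55,"x":0,"y":0,"z":0,"roll":0.7},{"hand":55,"x":0,"y":0,"z":0,"roll":0.7}])

```text
time_s: 12.1
tcp_pos: [0.5118, 0.0189, 0.1689]
eef_rot: [-3.141, -0.001, 1.102]
contact_force: [-0.4, 0.2, -0.4]
finger_gap: 0.633
```

```bash
python3 look.py g8
```

```text
brass [245.3245614  162.33333333] [240 156  11  15 114] cols bottom [160, 165, 166, 166, 169, 170, 170, 169, 169, 166, 165]
[0.51169581 0.01880232 0.16878683] [-3.14049668e+00 -1.08467328e-03  1.10466100e+00] -2.38909934515228 [0.15347106 0.16718725 0.29017549] [-0.12422409 -0.02174954 -0.0330809 ] 55.19613299877096 12.2
```

View pics/s_g8.png

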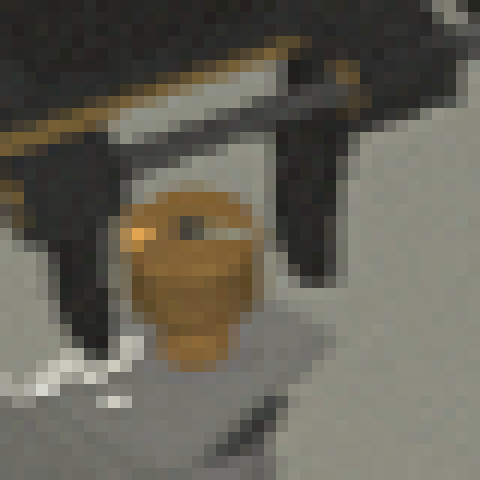

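It dropped: the head centre hole moved from row 215 to 228 of the crop (1.08 px, or about 4.7 mm), and the wrist felt 2.8 N hanging before opening. Turned back 1.3 rad in total. I'll now wind the open gripper backward around the head so it can do the forward turn in one stroke.

Call:
move_arm(rows=[{"hand":62,"x":0,"y":0,"z":1,"roll":-0.14},{"hand":62,"x":0,"y":0,"z":2,"roll":-0.28},{"hand":62,"x":0,"y":0,"z":3,"roll":-0.42},{"hand":62,"x":0,"y":0,"z":4,"roll":-0.56},{"hand":62,"x":0,"y":0,"z":4,"roll":-0.7},{"hand":62,"x":0,"y":0,"z":4,"roll":-0.84},{"hand":62,"x":0,"y":0,"z":4,"roll":-0.98},{"hand":62,"x":0,"y":0,"z":4,"roll":-1.12},{"hand":62,"x":0,"y":0,"z":4,"roll":-1.26},{"hand":62,"x":0,"y":0,"z":4,"roll":-1.4},{"hand":62,"x":0,"y":0,"z":4,"roll":-1.54},{"hand":62,"x":0,"y":0,"z":4,"roll":-1.68},{"hand":62,"x":0,"y":0,"z":4,"roll":-1.82},{"hand":62,"x":0,"y":0,"z":4,"roll":-1.96},{"hand":62,"x":0,"y":0,"z":4,"roll":-2.1},{"hand":62,"x":0,"y":0,"z":4,"roll":-2.24},{"hand":62,"x":0,"y":0,"z":4,"roll":-2.38},{"hand":62,"x":0,"y":0,"z":4,"roll":-2.52},{"hand":62,"x":0,"y":0,"z":4,"roll":-2.6},{"hand":62,"x":0,"y":0,"z":4,"roll":-2.6}])

```text
time_s: 14.2
tcp_pos: [0.5118, 0.0189, 0.1649]
eef_rot: [3.14, 0.001, -2.577]
contact_force: [0.8, 0.8, 0.3]
finger_gap: 0.712
```

```bash
python3 -c "
from rig import ctrl
s=ctrl.observe();print(s['joint_pos'],s['tcp_pos'],s['eef_rot'],s['contact_force'],s['time_s'])"
```

```text
[ 0.35321551  0.22205349 -0.31517359 -0.00181883 -1.03332254  0.21259319] [0.51177514 0.01891618 0.16486033] [ 3.14011712e+00  5.70142149e-04 -2.57671537e+00] [0.80067742 0.81896109 0.34698511] 14.2
```

q6 is 0.21 with no contact. Another 2.6 rad gives 2.81, inside the 3.1 limit.

Call:
move_arm(rows=[{"hand":62,"x":0,"y":0,"z":0,"roll":-0.14},{"hand":62,"x":0,"y":0,"z":0,"roll":-0.28},{"hand":62,"x":0,"y":0,"z":0,"roll":-0.42},{"hand":62,"x":0,"y":0,"z":0,"roll":-0.56},{"hand":62,"x":0,"y":0,"z":0,"roll":-0.7},{"hand":62,"x":0,"y":0,"z":0,"roll":-0.84},{"hand":62,"x":0,"y":0,"z":0,"roll":-0.98},{"hand":62,"x":0,"y":0,"z":0,"roll":-1.12},{"hand":62,"x":0,"y":0,"z":0,"roll":-1.26},{"hand":62,"x":0,"y":0,"z":0,"roll":-1.4},{"hand":62,"x":0,"y":0,"z":0,"roll":-1.54},{"hand":62,"x":0,"y":0,"z":0,"roll":-1.68},{"hand":62,"x":0,"y":0,"z":0,"roll":-1.82},{"hand":62,"x":0,"y":0,"z":0,"roll":-1.96},{"hand":62,"x":0,"y":0,"z":0,"roll":-2.1},{"hand":62,"x":0,"y":0,"z":0,"roll":-2.24},{"hand":62,"x":0,"y":0,"z":0,"roll":-2.38},{"hand":62,"x":0,"y":0,"z":0,"roll":-2.5},{"hand":62,"x":0,"y":0,"z":0,"roll":-2.6},{"hand":62,"x":0,"y":0,"z":0,"roll":-2.6}])

```text
time_s: 16.2
tcp_pos: [0.5118, 0.0189, 0.1649]
eef_rot: [-3.14, 0.0, 0.023]
contact_force: [0.3, 0.1, -0.6]
finger_gap: 0.718
```

```bash
python3 look.py g9
```

```text
brass [245.09433962 162.66981132] [240 156  12  15 106] cols bottom [160, 165, 165, 166, 169, 170, 170, 169, 169, 166, 165, 163]
[0.51181763 0.01894381 0.16491177] [-3.13992354e+00  1.40907830e-04  2.08254673e-02] 2.8101885946990848 [ 0.87284282 -0.39509697 -0.44225344] [-0.12084161  0.04146142  0.01829209] 62.06326375690319 16.3
```

View pics/s_g9.png

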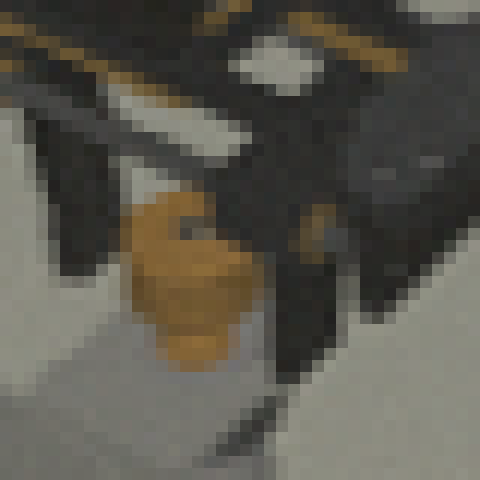

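The head is still in its dropped position (centre hole at row 228) and sits between the open jaws. Now grip and turn forward, following 0.8 mm/rad down.

Call:
move_arm(rows=[{"hand":25,"x":0,"y":0,"z":0,"roll":0},{"hand":25,"x":0,"y":0,"z":0,"roll":0},{"hand":25,"x":0,"y":0,"z":0,"roll":0},{"hand":25,"x":0,"y":0,"z":0,"roll":0},{"hand":25,"x":0,"y":0,"z":0,"roll":0},{"hand":25,"x":0,"y":0,"z":0,"roll":0},{"hand":25,"x":0,"y":0,"z":0,"roll":0},{"hand":25,"x":0,"y":0,"z":0.1,"roll":0.12},{"hand":25,"x":0,"y":0,"z":0.2,"roll":0.25},{"hand":25,"x":0,"y":0,"z":0.3,"roll":0.38},{"hand":25,"x":0,"y":0,"z":0.4,"roll":0.51},{"hand":25,"x":0,"y":0,"z":0.5,"roll":0.64},{"hand":25,"x":0,"y":0,"z":0.6,"roll":0.77},{"hand":25,"x":0,"y":0,"z":0.7,"roll":0.9},{"hand":25,"x":0,"y":0,"z":0.8,"roll":1.03},{"hand":25,"x":0,"y":0,"z":0.9,"roll":1.16},{"hand":25,"x":0,"y":0,"z":1.0,"roll":1.29},{"hand":25,"x":0,"y":0,"z":1.1,"roll":1.4},{"hand":25,"x":0,"y":0,"z":1.1,"roll":1.4}], force=15)

```text
time_s: 18.2
tcp_pos: [0.5119, 0.0186, 0.1638]
eef_rot: [-3.142, 0.001, -1.379]
contact_force: [0.2, -2.4, 0.4]
finger_gap: 0.409
```

```bash
python3 look.py g10
```

```text
brass [248.05405405 164.51351351] [246 160   6  10  37] cols bottom [169, 169, 169, 166, 165, 161]
[0.51191398 0.01854813 0.16385382] [-3.14144043e+00  9.71593808e-04 -1.37690669e+00] 1.412412897102982 [ 0.02386716 -3.1129687   0.35005229] [-0.78771096  0.10268251 -0.07059706] 35.34165929556129 18.3
```

View pics/s_g10.png

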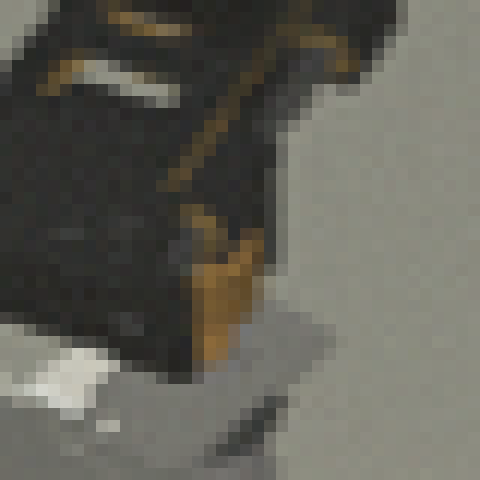

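The jaws hold at 35 mm, forces are small and the roll is followed. Continuing forward by 2.4 rad.

Call:
move_arm(rows=[{"hand":25,"x":0,"y":0,"z":0.1,"roll":0.13},{"hand":25,"x":0,"y":0,"z":0.2,"roll":0.26},{"hand":25,"x":0,"y":0,"z":0.3,"roll":0.39},{"hand":25,"x":0,"y":0,"z":0.4,"roll":0.52},{"hand":25,"x":0,"y":0,"z":0.5,"roll":0.65},{"hand":25,"x":0,"y":0,"z":0.6,"roll":0.78},{"hand":25,"x":0,"y":0,"z":0.7,"roll":0.91},{"hand":25,"x":0,"y":0,"z":0.8,"roll":1.04},{"hand":25,"x":0,"y":0,"z":0.9,"roll":1.17},{"hand":25,"x":0,"y":0,"z":1.0,"roll":1.3},{"hand":25,"x":0,"y":0,"z":1.1,"roll":1.43},{"hand":25,"x":0,"y":0,"z":1.2,"roll":1.56},{"hand":25,"x":0,"y":0,"z":1.3,"roll":1.69},{"hand":25,"x":0,"y":0,"z":1.4,"roll":1.82},{"hand":25,"x":0,"y":0,"z":1.5,"roll":1.95},{"hand":25,"x":0,"y":0,"z":1.7,"roll":2.08},{"hand":25,"x":0,"y":0,"z":1.8,"roll":2.21},{"hand":25,"x":0,"y":0,"z":1.9,"roll":2.34},{"hand":25,"x":0,"y":0,"z":1.9,"roll":2.4},{"hand":25,"x":0,"y":0,"z":1.9,"roll":2.4}])

```text
time_s: 20.3
tcp_pos: [0.5112, 0.0181, 0.1618]
eef_rot: [-3.141, -0.002, 2.508]
contact_force: [-2.4, -2.7, 0.7]
finger_gap: 0.406
```

```bash
python3 look.py g11
```

```text
brass [238. 159.] [238 159   1   1   1] cols bottom [159]
[0.51119124 0.01812194 0.16181611] [-3.14081539e+00 -1.52561445e-03  2.50833838e+00] -0.985331466215238 [-2.29501767 -2.28955063  1.85582452] [-0.75038506  0.68621821 -0.05108636] 35.49558469958795 20.4
```

View pics/s_g11.png

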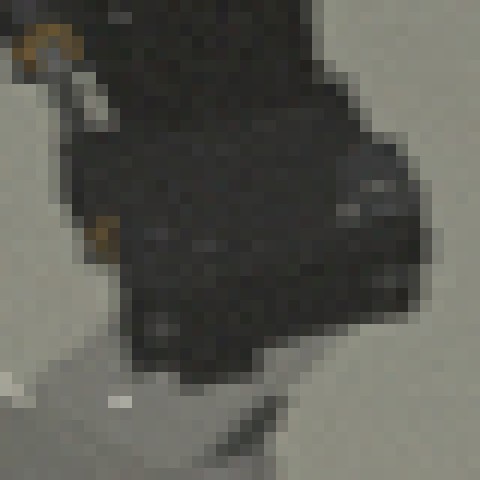

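3.8 rad done; the finger hides the head here as expected, and the forces stay small. I'll finish with 1.75 rad, ending at yaw ≈0.76, which gives the side view.

Call:
move_arm(rows=[{"hand":25,"x":0,"y":0,"z":0.1,"roll":0.13},{"hand":25,"x":0,"y":0,"z":0.2,"roll":0.26},{"hand":25,"x":0,"y":0,"z":0.3,"roll":0.39},{"hand":25,"x":0,"y":0,"z":0.4,"roll":0.52},{"hand":25,"x":0,"y":0,"z":0.5,"roll":0.65},{"hand":25,"x":0,"y":0,"z":0.6,"roll":0.78},{"hand":25,"x":0,"y":0,"z":0.7,"roll":0.91},{"hand":25,"x":0,"y":0,"z":0.8,"roll":1.04},{"hand":25,"x":0,"y":0,"z":0.9,"roll":1.17},{"hand":25,"x":0,"y":0,"z":1.0,"roll":1.3},{"hand":25,"x":0,"y":0,"z":1.1,"roll":1.43},{"hand":25,"x":0,"y":0,"z":1.2,"roll":1.56},{"hand":25,"x":0,"y":0,"z":1.3,"roll":1.68},{"hand":25,"x":0,"y":0,"z":1.4,"roll":1.75},{"hand":25,"x":0,"y":0,"z":1.4,"roll":1.75},{"hand":25,"x":0,"y":0,"z":1.4,"roll":1.75}])

```text
time_s: 22.0
tcp_pos: [0.5112, 0.0187, 0.1604]
eef_rot: [-3.14, 0.0, 0.761]
contact_force: [-2.1, 1.9, 1.7]
finger_gap: 0.41
```

```bash
python3 look.py g12
```

```text
brass [245.59649123 162.98245614] [240 157  12  14 114] cols bottom [162, 165, 166, 167, 169, 170, 170, 170, 169, 167, 166, 163]
[0.51120098 0.01865714 0.16042272] [-3.13970995e+00  2.67111081e-04  7.59971460e-01] -2.7337144273459426 [-3.06467419  3.02814649  0.6467753 ] [0.56184574 0.76193475 0.01854727] 35.35030684329837 22.1
```

View pics/s_g12.png

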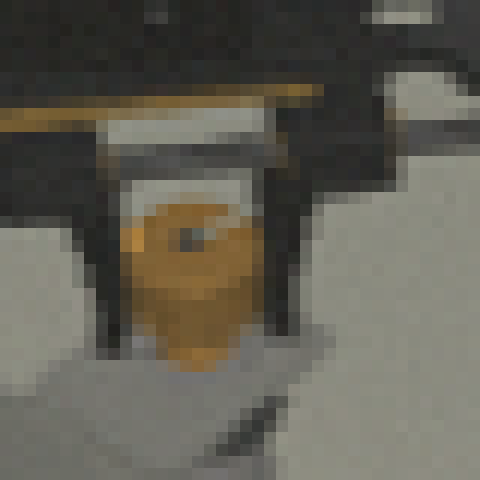

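The head sank another 12 crop px (about 4.3 mm) to row 240. The white line points up-right at (235,212), where 5.55 rad clockwise from pointing right should put it, so the fingers didn't slip. They hold the head at 35 mm. Handing in.

```bash
python3 -c "
from rig import ctrl
s=ctrl.observe();print(s['joint_velocities'],s['time_s']);print(ctrl.finish_job())"
```

```text
[-0.00020756 -0.0025175   0.00070811 -0.00081474  0.00016423 -0.00638642] 22.1
the job is handed in; nothing more can be done
None
```

I turned the thumb screw back 1.3 rad in two strokes until it dropped. I then regripped it, turned it forward 5.55 rad in one stroke, and handed the job in at 22.1 s with the fingers still gripping the head. No verdict was reported.

- **Drop:** the head's centre sank about 4.7 mm in the scene view, and before the fingers opened the wrist felt 2.8 N, about the screw's own weight.
- **Forward turn:** the head sank about another 4.3 mm. The white line ended where 5.55 rad forward should put it, so the fingers didn't slip. From the drop that makes about 4.9 to 5.5 rad, because the drop came somewhere within the last 0.7 rad of backward turning.
- **At hand-in:** the arm was still, the grip was set to 15 N with the jaws at 35.4 mm, and the side force at the wrist was about 4 N.
- **What disagreed:** my first closing missed the head. In the pictures the fingertips sat about 35 mm higher above the reported TCP than stated, so I gripped about 34 mm lower than planned.
- **Not checked:** I didn't check the bystanders' final positions in a picture. The arm crossed the bench well above them and then worked only at the screw.

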